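# Load a washer basket with nested beakers and fit its retaining bar

## Task

Load the wire washer basket: pull the two nested beakers apart and stand each one mouth-down on the basket floor in the row of its own size, beside the beaker already there. Then lay the retaining bar in the notches of the two posts, so that it bridges the row of small beakers. Set the things down rather than dropping them, keep every beaker mouth-down, and leave the beakers already loaded and the tube rack where they are.

Things in the scene. Friction and masses are not known exactly. Their poses are not given: they have to be found in the camera images.
- basket: Stainless wire washer basket, fixed, 190 mm (its x) by 205 mm (its y). Two lanes, clear length 184 mm, run along its y: large beakers at its -x side (86 mm wide), small ones at +x (72 mm wide), 11 mm gap between. Floor 20 mm, wire rails round the lanes 42 mm above the bench. A 40 mm wide notched steel post stands at each end of the small lane. Origin: on the bench under its middle, z up.
- large_row (a point): Centre of the large lane, on its floor; axes as the basket's, y along the row. A large beaker already stands in the -y half of this lane.
- small_row (a point): Centre of the small lane, on its floor; axes as the basket's, y along the row. A small beaker already stands somewhere in this lane, at either end or near the middle; the longer of the two gaps beside it always takes another.
- bar_seat (a point): Where the bar's centre lies when home in both notches, the bar along this y; axes as the basket's. Midway between the posts (5 mm plates, centres 199 mm apart), 104 mm above the bench. Notches: bottom 98 mm above the bench (8 mm above the small beakers' tops), 17 mm wide there, flaring to 27 mm at the post tips, 113 mm above the bench.
- large: Large beaker of the nest: translucent white plastic, mouth-down on the bench, covering the small one. Straight cone 92 mm high, 70 mm across at the mouth (below), 60 mm at the closed end (on top), wall 3 mm, about 45 g. Origin: centre of the mouth (on the bench); z up to the closed end.
- small: Small beaker of the nest: same make, mouth-down on the bench inside the large one, with about 4 mm of play all round, not stuck. 70 mm high, 56 mm across at the mouth (below), 48 mm at the closed end (on top), wall 3 mm, about 28 g. Origin: centre of the mouth; z up to the closed end.
- large_there: A large beaker (as large) already standing mouth-down in the large lane; leave it there. Origin: centre of the mouth.
- small_there: A small beaker (as small) already standing mouth-down in the small lane; leave it there. Origin: centre of the mouth.
- bar: Retaining bar: steel, 12 by 12 mm, black end caps 16 mm square and 8 mm long, 230 mm long over the caps, 214 mm between them, about 100 g. It lies on the bench on its caps, so the bar itself is 2 to 14 mm above it. Origin: its centre; x along it. In its seat the caps hang outside the posts with some 5 mm of play at each end.
- tube_rack: A bystander: yellow rack for small tubes, 72 mm by 212 mm by 26 mm (40 mm with its tubes), loose on the bench beyond the work. Origin: centre of its underside.
There are look-alikes about, which are no part of the job. Of the things shaped like the bar, the steel one is meant.

How it is judged:
By the outcome, as a careful person would: the job done as asked, in the order asked, and still so for the second after the job is handed in, with the robot touching nothing.
It also fails if it takes over 72 s, if anything falls off the work surface, if the arm or the gripper's body presses on something with over 40 N, if the wrist force passes 120 N, or if a joint passes its speed limit or range.

## Robot

A 6-joint arm with a two-finger parallel gripper is mounted at the origin on the work surface. World frame = base frame: x ahead of the robot, y to its left, z up, the work surface at z = 0. Lengths are in mm, angles in degrees, forces in N, time in s.
With the tool pointing down it reaches from about 325 to 900 mm from the base axis. Payload 3.5 kg.
Tool frame: the origin (TCP) lies midway between the tips of the shut fingers; the grasp point (between the pads) lies 19 mm behind it; z points along the fingers, y is the line along which they close (so a half turn about z gives the same grasp; the last joint's range is limited). The gripper opens to 85 mm and grips with 20 to 120 N. Pads are 22 mm wide; open, the fingers measure 114 mm over their backs; the gripper's body (76 mm by 85 mm) begins 54 mm behind the grasp point. The pads swing forward as they close: fully open they stand 13 mm farther back than shut.
Start: joints at [-79.034, 15.837, -1.513, 72.651, 0, 84.076], TCP at [181.581, -598.039, 231.313] pointing down, gripper open.
Joint ranges: [-178.77, 178.77], [-48.84, 107.48], [-61.69, 71.31], [-111.58, 123.2], [-90, 87.43], [-180, 180]. Speed limits (degrees/s): [147.25, 147.25, 180, 180, 180, 180].

## Interface

Orientations are given as a 3x3 rotation matrix whose columns are the frame's x, y, z axes.
In Python, from rig import read_state, eyes, order, spotter gives the robot as it stands. The module is installed in compiled form; this text tells all that it offers.
- The arm moves only by the shell command python3 -m handwheel 'ROWS' [FORCE]. ROWS is JSON, a list of rows, each an object of numbers: "tx", "ty", "tz": the shift along the world's x, y, z in m; "rx", "ry", "rz": the turn, a rotation vector about the world's x, y, z in rad; "gripper": the finger opening in m, from 0 to 0.0854. A call has 1 to 10 rows; each row shifts and turns the commanded pose from where the row before left it; what a row does not reach is not made up. A row lasts 1/8 s, in which the tool goes at most 62.5 mm and 10.7 degrees, less where a joint would pass 70% of its speed; a pose out of reach is approached as far as the arm can. A call is refused whole if a number of a shift passes 0.0625 or a number of a turn 0.188, either way. A call with a gripper value outside its range is refused whole. The fingers move at their own pace and stop on an object; FORCE is the grip in N (left out, the last holds). Time passes only in rows, so rows that do not move let the fingers close. It gives the time, the measured TCP pose, the force, the opening and the grip force at its end, in the units of the state.
- read_state(): the state, without advancing time (a new reading comes with each control period).
- eyes.read_camera(name): name is "scene" or "top"; returns a dict with "pixels" (480x640x3 uint8, red, green, blue), "mtx" (3x3 intrinsics, pixels), "eye" and "attitude" of the camera in the world. Camera axes: x right, y down, z forward; pixel columns grow to the right and rows downward; lengths in mm; the calibration is good to about 2 mm. A picture is of the moment at which its call begins. There is no depth.
- order.job_done(): hands the job in; it is judged then, once.
Trained networks look in the newest picture that a camera, given by its name, has taken for a name from the list of things; names that differ only in an ending like _2 or _b are one class to them, and where a whole thing is asked for, a point or a joint stands for the part that bears it (a point fixed in the world has none). Each returns a list of dicts, best first, with "score" (0 to 1); they miss things now and then, are a little off and sometimes report something else, mostly with a low value. They report only what shows in the picture. A call takes as long as a camera call. They do not tell look-alikes from the thing itself.
- spotter.recognise(camera, thing): "position" ([x, y, z] in mm, in world coordinates, good to about 4 mm: the middle of the surface that is visible of it).
- spotter.outline_of(camera, thing): "region" (480x640 bool, what is visible of it).
The state is a dict: "time_s": time; "joint_positions": joint angles; "dq": joint speeds; "joint_efforts": joint torques, N m; "eef_pos": TCP position; "tool_rot": TCP orientation; "force": force on the tool from outside, world axes, zero at the start; "torque": the same for the moment, N m; "finger_gap": finger opening in mm; "grasp_force": force on a finger pad.
Only numpy, scipy, OpenCV 4.12 (cv2) and the standard library are available. Lean on these libraries where they do the work, as an engineer would, in place of code of your own. Each camera call takes 0.05 s, during which the arm holds its last target. There are 200 camera calls.

## Working session

There is one attempt and no reset: what is moved stays moved. The work goes in short steps, Python scripts to look and compute and a shell command to move; the robot and the scene stay as the last step left them, time stands still between calls to the robot, and variables do not carry over. Pictures are saved under pics/ and viewed, at most 10 in all, crops included, and the job is handed in when it is done.

```bash
mkdir -p pics; cat > h.py <<'E'
import numpy as np, cv2
from rig import read_state, eyes, order, spotter
def snap(n,f=None):
    c=eyes.read_camera(n)
    if f: cv2.imwrite(f,c["pixels"][:,:,::-1])
    return c
def ray(c,u,v,z):
    d=np.array(c["attitude"])@np.linalg.inv(np.array(c["mtx"]))@np.array([u,v,1.]); e=np.array(c["eye"])
    return e+d*(z-e[2])/d[2]
def proj(c,p):
    q=np.array(c["mtx"])@(np.array(c["attitude"]).T@(np.array(p)-np.array(c["eye"]))); return q[:2]/q[2]
E
python3 - <<'E'
from h import *
cs={n:snap(n,f"pics/{n}0.png") for n in("scene","top")}
s=read_state();print(s["tool_rot"],s["force"],s["time_s"])
for n,c in cs.items():
    print(n,np.round(c["eye"]),np.round(c["attitude"],2).tolist(),np.round(c["mtx"]).tolist())
    for t in("basket","large","small","bar","tube_rack"):
        for r in spotter.recognise(n,t): print(t,np.round(r["position"]),round(r["score"],2),np.round(proj(c,r["position"])))
E
```

```text
[[ 9.56861391e-01  2.90544523e-01 -3.98078442e-04]
 [ 2.90544733e-01 -9.56859383e-01  1.96952283e-03]
 [ 1.91328978e-04 -2.00021995e-03 -9.99997981e-01]] [ 0.62653971 -0.00658908 -0.64282219] 0.1
scene [1214. -709.  714.] [[0.76, 0.33, -0.56], [0.65, -0.41, 0.64], [-0.02, -0.85, -0.53]] [[527.0, 0.0, 321.0], [0.0, 527.0, 235.0], [0.0, 0.0, 1.0]]
basket [618.  -7.  30.] 0.82 [330. 278.]
large [ 536. -318.   59.] 0.58 [188. 327.]
small [532. -28.  81.] 0.29 [293. 249.]
bar [834.  84.  15.] 0.94 [438. 303.]
bar [523. 302.  12.] 0.83 [377. 216.]
bar [247. 361.   9.] 0.73 [314. 181.]
bar [ 321. -163.   12.] 0.66 [188. 267.]
tube_rack [ 778. -339.   21.] 0.76 [274. 417.]
top [ 319.   32. 1099.] [[-0.08, -0.97, 0.23], [-1.0, 0.07, -0.02], [0.0, -0.24, -0.97]] [[477.0, 0.0, 316.0], [0.0, 477.0, 241.0], [0.0, 0.0, 1.0]]
basket [576.  28.  25.] 0.78 [308. 242.]
large [ 510. -294.   92.] 0.74 [458. 254.]
small [578.  30.  21.] 0.35 [307. 242.]
bar [829.  93.  19.] 0.87 [274. 145.]
bar [ 316. -162.   17.] 0.72 [402. 351.]
bar [245. 363.  16.] 0.67 [164. 404.]
bar [501. 304.  15.] 0.55 [190. 284.]
tube_rack [ 760. -310.   24.] 0.78 [442. 159.]
```

View pics/top0.png

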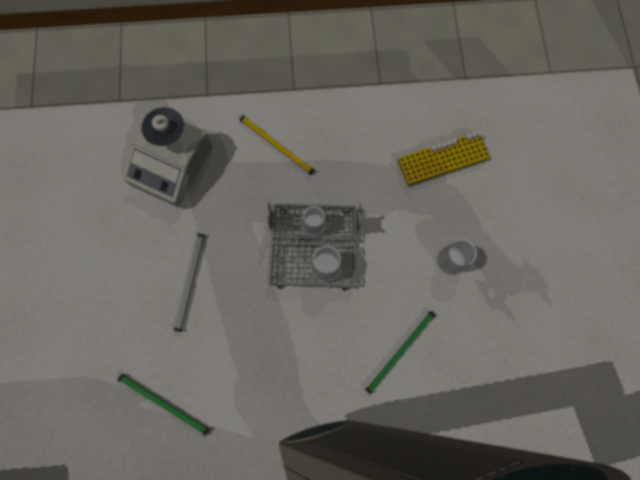

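View pics/scene0.png

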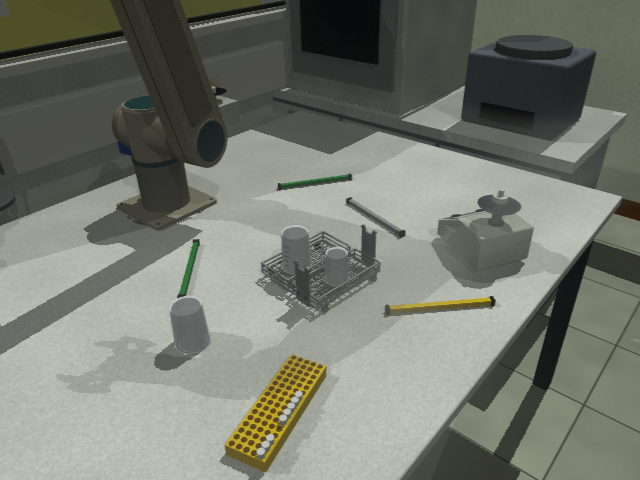

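The bar-like things in the top picture are yellow (277,145), green (402,351), green (164,404) and grey steel with black caps (190,284). The grey one fits the description. I'll confirm it in an enlarged crop together with the basket.

```bash
python3 - <<'E'
from h import *
c=snap("top");im=c["pixels"][:,:,::-1]
a=cv2.resize(im[195:300,258:373],None,fx=5,fy=5,interpolation=cv2.INTER_CUBIC)
b=cv2.resize(im[228:338,165:215],None,fx=4.4,fy=4.7,interpolation=cv2.INTER_CUBIC)
h=max(a.shape[0],b.shape[0]);p=np.zeros((h,a.shape[1]+b.shape[1],3),np.uint8);p[:a.shape[0],:a.shape[1]]=a;p[:b.shape[0],a.shape[1]:]=b
cv2.imwrite("pics/crop1.png",p);print(p.shape)
cams={"top":c,"scene":snap("scene")}
for n in cams:
    for t in("large","bar","basket","large_there","small_there","large_row","small_row","bar_seat"):
        try: rs=spotter.outline_of(n,t)
        except Exception as e: print(t,e); continue
        for r in rs:
            m=r["region"];v,u=np.nonzero(m)
            if len(u)<5: continue
            print(n,t,round(r["score"],2),len(u),"cen",u.mean().round(1),v.mean().round(1),"box",u.min(),u.max(),v.min(),v.max(),"rect",np.round(cv2.boxPoints(cv2.minAreaRect(np.c_[u,v].astype(np.float32)))).tolist() if t in("bar","basket") else "")
E
```

```text
(525, 795, 3)
top large 0.85 1033 cen 456.7 256.0 box 438 476 238 274 rect 
top large 0.49 2383 cen 310.9 243.1 box 268 360 203 289 rect 
top large 0.25 563 cen 313.8 220.5 box 303 325 206 235 rect 
top bar 0.94 752 cen 164.7 404.5 box 119 210 374 435 rect [[117.0, 379.0], [122.0, 371.0], [211.0, 428.0], [206.0, 436.0]]
top bar 0.9 584 cen 400.6 351.0 box 366 434 311 393 rect [[365.0, 389.0], [430.0, 310.0], [436.0, 314.0], [370.0, 394.0]]
top bar 0.89 416 cen 274.1 142.3 box 241 311 115 171 rect [[239.0, 119.0], [243.0, 114.0], [313.0, 169.0], [309.0, 173.0]]
top bar 0.81 603 cen 189.2 283.1 box 174 204 233 331 rect [[173.0, 330.0], [197.0, 232.0], [205.0, 234.0], [182.0, 332.0]]
top bar 0.27 3699 cen 311.5 242.8 box 267 361 201 290 rect [[264.0, 287.0], [268.0, 201.0], [362.0, 205.0], [358.0, 291.0]]
top large_there 0.85 861 cen 325.9 263.4 box 311 340 246 281 rect 
top small_there 0.88 600 cen 313.5 220.3 box 302 325 206 235 rect 
top small_there 0.5 631 cen 189.2 283.1 box 174 204 233 331 rect 
top large_row 0.86 3300 cen 311.0 239.6 box 267 361 202 290 rect 
top small_row 0.62 2
[... 579 characters left out ...]
305.1 box 385 495 296 314 rect [[385.0, 305.0], [495.0, 296.0], [495.0, 305.0], [385.0, 314.0]]
scene basket 0.6 3345 cen 328.0 271.8 box 262 380 224 311 rect [[258.0, 262.0], [366.0, 211.0], [398.0, 277.0], [290.0, 328.0]]
scene large_there 0.78 1112 cen 295.0 248.1 box 282 310 226 273 rect 
scene small_there 0.73 838 cen 336.2 265.7 box 325 348 246 286 rect 
scene small_there 0.65 5455 cen 275.6 413.1 box 225 326 355 471 rect 
scene large_row 0.84 3385 cen 325.9 271.3 box 262 379 226 311 rect 
scene small_row 0.71 2875 cen 328.5 272.8 box 261 379 225 311 rect 
scene bar_seat 0.8 3450 cen 326.2 270.9 box 261 380 225 311 rect 
scene bar_seat 0.61 1176 cen 295.3 247.8 box 282 311 225 274 rect
```

View pics/crop1.png

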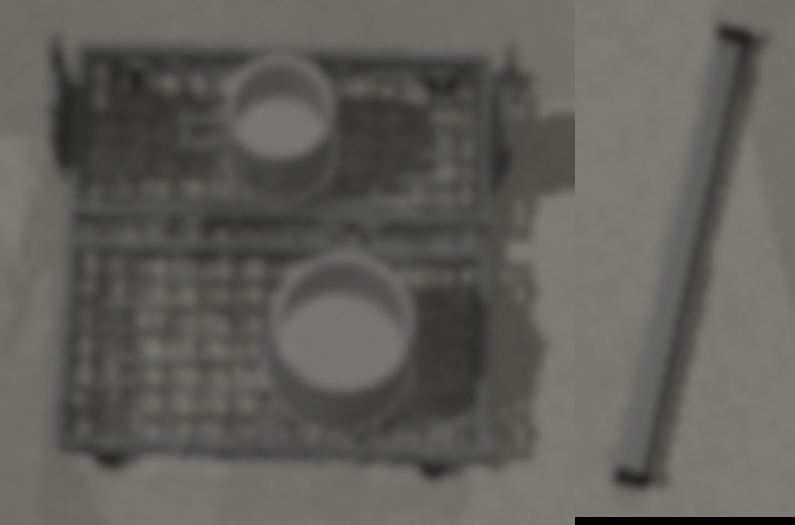

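The crop confirms the target bar: grey steel with black caps, from crop (740,35) to (632,478), which is image (203,235) to (178,331). The basket's small lane is the upper one. Its small beaker is near the middle, and the large one is right of the middle.

```bash
cat >> h.py <<'E'
from scipy.optimize import least_squares
def cone(c,x,y,z0,r0,r1,h):
    a=np.linspace(0,2*np.pi,48)
    return np.array([proj(c,(x+r*np.cos(t),y+r*np.sin(t),z)) for r,z in((r0,z0),(r1,z0+h)) for t in a])
def fitcup(obs,z0,dims,g):
    def f(p):
        e=[]
        for c,m in obs:
            v,u=np.nonzero(m);q=cone(c,*p[:2],z0,*dims)
            e+=[q[:,0].min()-u.min()+.5,q[:,0].max()-u.max()-.5,q[:,1].min()-v.min()+.5,q[:,1].max()-v.max()-.5]
        return e
    r=least_squares(f,g,loss="soft_l1");return r.x.round(1),np.round(r.fun,1)
L=(35,30,92);S=(28,24,70)
def mask(n,t,near,c):
    for r in spotter.outline_of(n,t):
        v,u=np.nonzero(r["region"])
        if len(u)>5 and np.hypot(*(np.array([u.mean(),v.mean()])-near))<25 and len(u)<2200: return (c,r["region"])
E
python3 - <<'E'
from h import *
cs={n:snap(n) for n in("top","scene")}
for t,d,z,g,n1,n2 in(("large",L,0,(520,-310),(457,256),(189,325)),("large_there",L,20,(560,0),(326,263),(295,248)),("small_there",S,20,(640,20),(313,220),(336,266))):
    o=[mask("top",t,n1,cs["top"]),mask("scene",t,n2,cs["scene"])]
    o=[x for x in o if x]
    print(t,len(o),*fitcup(o,z,d,g)); 
    for x in o: print("  single",*fitcup([x],z,d,g))
c=cs["top"]
for k,p in dict(TL=(82,50),TR=(490,60),ML=(77,215),MR=(488,212),ML2=(75,243),MR2=(488,250),BL=(65,447),BR=(490,455)).items(): print(k,ray(c,258+p[0]/5,195+p[1]/5,42).round(1))
for a,b in(((201,233),(177.5,331)),):
    print("bar top",ray(c,*a,8).round(1),ray(c,*b,8).round(1))
d=cs["scene"];print("bar scene",ray(d,346.5,198.5,8).round(1),ray(d,404.5,234.5,8).round(1))
im=d["pixels"][:,:,::-1]
cv2.imwrite("pics/crop2.png",cv2.resize(im[218:318,255:387],None,fx=6,fy=6,interpolation=cv2.INTER_CUBIC))
E
```

```text
large 2 [ 516.3 -304.2] [-1.5  0.1 -1.1  0.5 -0.4 -0.2 -0.4  0.4]
  single [ 515.4 -305.5] [-0.9  0.8 -0.8  0.8]
  single [ 516.8 -303.8] [-0.1  0.1 -0.5  0.4]
large_there 2 [517.5  -7.2] [ 0.3 -0.3 -0.7  0.2 -0.1 -0.2 -0.5 -0.2]
  single [516.9  -7.1] [ 0.3 -0.3 -0.4  0.5]
  single [518.7  -7.9] [ 0.1 -0.1 -0.2  0.2]
small_there 2 [620.9  10.8] [-0.6  0.3 -0.6 -0.1 -1.2  0.3 -0.4 -0. ]
  single [620.1  10.5] [-0.4  0.4 -0.3  0.3]
  single [622.2  10.9] [-0.8  0.8 -0.3  0.2]
TL [667.   99.1  42. ]
TR [647.9 -89.3  42. ]
ML [588.4 105.7  42. ]
MR [575.6 -81.4  42. ]
ML2 [575.3 107.4  42. ]
MR2 [557.9 -79.7  42. ]
BL [482.4 116.9  42. ]
BR [464.5 -71.6  42. ]
bar top [622.  277.7   8. ] [398.2 334.8   8. ]
bar scene [392.7 337.2   8. ] [627.  276.4   8. ]
```

View pics/crop2.png

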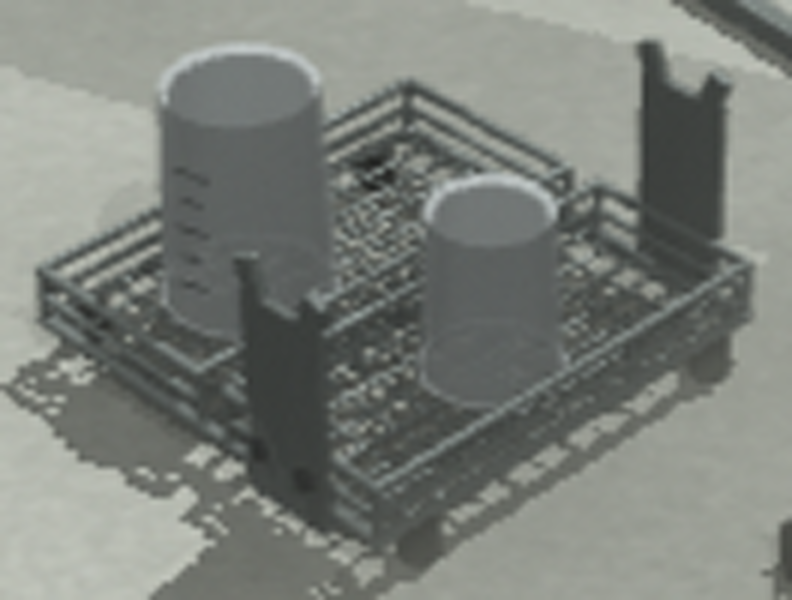

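The crop shows the front post tips at (246,262) and (316,296) and the back post tips at (650,45) and (722,78). The notches open upward and the small beaker stands mid-lane. The measured yaw is about -5.6°. I'll check this against the posts and plan the first move.

```bash
python3 - <<'E'
from h import *
d=snap("scene");c=snap("top")
f=lambda p,z:ray(d,255+p[0]/6,218+p[1]/6,z)
F=(f((246,262),113)+f((316,296),113))/2;B=(f((650,45),113)+f((722,78),113))/2
print("tips F",F.round(1),"B",B.round(1),"mid",((F+B)/2).round(1),"len",np.linalg.norm(F-B).round(1),"yaw",np.degrees(np.arctan2(-(B-F)[0],(B-F)[1])).round(2))
for a,b in(((246,262),(316,296)),((650,45),(722,78))):print(f(a,113).round(1),f(b,113).round(1))
for p in((281,318),(685,98)):print("notch",f(p,98).round(1))
s=read_state();print(s["eef_pos"],s["finger_gap"],np.degrees(np.arctan2(s["tool_rot"][1][1],s["tool_rot"][0][1])))
E
```

```text
tips F [617.9 -91.9 113. ] B [640.  103.7 113. ] mid [628.9   5.9 113. ] len 196.9 yaw -6.45
[602.3 -92.  113. ] [633.5 -91.9 113. ]
[622.9 104.9 113. ] [657.2 102.5 113. ]
notch [618.4 -93.2  98. ]
notch [640.9 102.8  98. ]
[ 181.58606949 -598.02037324  231.28973929] 85.7106889856292 -73.10812047167343
```

Large beaker: (516, -304), and both cameras agree. I'm moving above it while turning the tool so that it closes along the basket's x.

```bash
python3 -m handwheel '[{"tx":0.0418,"ty":0.0367,"tz":-0.0125,"rz":0.147,"gripper":0.085},{"tx":0.0418,"ty":0.0367,"tz":-0.0125,"rz":0.147},{"tx":0.0418,"ty":0.0367,"tz":-0.0125,"rz":0.147},{"tx":0.0418,"ty":0.0367,"tz":-0.0125,"rz":0.147},{"tx":0.0418,"ty":0.0367,"tz":-0.0125,"rz":0.147},{"tx":0.0418,"ty":0.0367,"tz":-0.0125,"rz":0.147},{"tx":0.0418,"ty":0.0367,"tz":-0.0125,"rz":0.147},{"tx":0.0418,"ty":0.0367,"tz":-0.0125,"rz":0.147},{}]' 40
python3 - <<'E'
from h import *
c=snap("top");d=snap("scene")
g=lambda p,z:ray(c,258+p[0]/5,195+p[1]/5,z)
f=lambda p,z:ray(d,255+p[0]/6,218+p[1]/6,z)
print("top tips L,R",g((57,40),113).round(1),g((512,48),113).round(1))
for p in((42,270),(408,85),(570,175),(600,188),(750,262),(385,490),(235,425),(205,368)):print(p,f(p,42).round(1))
E
```

```text
top tips L,R [649.  105.1 113. ] [630.5 -91.2 113. ]
(42, 270) [474.4 -70.8  42. ]
(408, 85) [495.5 114.5  42. ]
(570, 175) [587.6 103.1  42. ]
(600, 188) [602.2 103.2  42. ]
(750, 262) [675.6  98.6  42. ]
(385, 490) [658. -88.  42.]
(235, 425) [594.5 -94.   42. ]
(205, 368) [563.7 -76.6  42. ]validation failed for argument at $[0]...
```

The basket's y agrees between the cameras within 2 mm. I'll average the x values, since the lanes have 8 mm of slack. The move was refused, probably because every row needs all its fields.

```bash
python3 -m handwheel '[{"tx":0.0418,"ty":0.0367,"tz":-0.0125,"rx":0,"ry":0,"rz":0.147,"gripper":0.085},{"tx":0.0418,"ty":0.0367,"tz":-0.0125,"rx":0,"ry":0,"rz":0.147,"gripper":0.085},{"tx":0.0418,"ty":0.0367,"tz":-0.0125,"rx":0,"ry":0,"rz":0.147,"gripper":0.085},{"tx":0.0418,"ty":0.0367,"tz":-0.0125,"rx":0,"ry":0,"rz":0.147,"gripper":0.085},{"tx":0.0418,"ty":0.0367,"tz":-0.0125,"rx":0,"ry":0,"rz":0.147,"gripper":0.085},{"tx":0.0418,"ty":0.0367,"tz":-0.0125,"rx":0,"ry":0,"rz":0.147,"gripper":0.085},{"tx":0.0418,"ty":0.0367,"tz":-0.0125,"rx":0,"ry":0,"rz":0.147,"gripper":0.085},{"tx":0.0418,"ty":0.0367,"tz":-0.0125,"rx":0,"ry":0,"rz":0.147,"gripper":0.085},{"tx":0,"ty":0,"tz":0,"rx":0,"ry":0,"rz":0,"gripper":0.085}]' 40
```

```text
time_s: 3.22
eef_pos: [517.7, -301.4, 130.1]
tool_rot: [[0.094, 0.996, -0.001], [0.996, -0.094, 0.002], [0.001, -0.001, -1.0]]
force: [-0.7, -0.0, 0.1]
finger_gap: 85.4
grasp_force: 0.0
```

```bash
python3 -m handwheel '[{"tx":-0.0014,"ty":-0.0028,"tz":-0.04,"rx":0,"ry":0,"rz":0,"gripper":0.085},{"tx":0,"ty":0,"tz":-0.04,"rx":0,"ry":0,"rz":0,"gripper":0.085},{"tx":0,"ty":0,"tz":0,"rx":0,"ry":0,"rz":0,"gripper":0.085},{"tx":0,"ty":0,"tz":0,"rx":0,"ry":0,"rz":0,"gripper":0.05},{"tx":0,"ty":0,"tz":0,"rx":0,"ry":0,"rz":0,"gripper":0.05},{"tx":0,"ty":0,"tz":0,"rx":0,"ry":0,"rz":0,"gripper":0.05},{"tx":0,"ty":0,"tz":0,"rx":0,"ry":0,"rz":0,"gripper":0.05},{"tx":0,"ty":0,"tz":0,"rx":0,"ry":0,"rz":0,"gripper":0.05}]' 30
```

```text
time_s: 4.22
eef_pos: [516.2, -308.9, 53.8]
tool_rot: [[0.1, 0.995, 0.003], [0.995, -0.1, -0.004], [-0.003, 0.004, -1.0]]
force: [-1.2, -0.6, 6.7]
finger_gap: 62.5
grasp_force: 33.4
```

```bash
python3 -m handwheel '[{"tx":0,"ty":0,"tz":0.02,"rx":0,"ry":0,"rz":0,"gripper":0.05},{"tx":0,"ty":0,"tz":0.04,"rx":0,"ry":0,"rz":0,"gripper":0.05},{"tx":0,"ty":0,"tz":0.055,"rx":0,"ry":0,"rz":0,"gripper":0.05},{"tx":0,"ty":0,"tz":0.055,"rx":0,"ry":0,"rz":0,"gripper":0.05},{"tx":0,"ty":0,"tz":0,"rx":0,"ry":0,"rz":0,"gripper":0.05}]'
python3 - <<'E'
from h import *
d=snap("scene");c=snap("top")
a=d["pixels"][180:400,120:300,::-1];b=c["pixels"][190:310,400:520,::-1]
p=np.hstack([cv2.resize(a,(450,550)),cv2.resize(b,(350,350)).copy() if 0 else cv2.resize(b,(350,550))])
cv2.imwrite("pics/lift.png",p)
print(read_state()["eef_pos"])
for n in("scene","top"):
  for t in("small","large"):
    for r in spotter.recognise(n,t): print(n,t,np.round(r["position"]),round(r["score"],2))
E
```

```text
time_s: 4.85
eef_pos: [518.0, -309.6, 228.1]
tool_rot: [[0.1, 0.995, 0.01], [0.995, -0.1, -0.007], [-0.006, 0.011, -1.0]]
force: [1.2, 0.1, -0.9]
finger_gap: 62.7
grasp_force: 33.2
[ 514.91943078 -307.38981759  222.27815487]
scene small [ 533. -310.   41.] 0.9
scene large [ 538. -324.  215.] 0.78
top small [ 507. -295.   68.] 0.96
top large [ 516. -285.  246.] 0.81
top large [ 504. -295.   71.] 0.68
top large [581.  32.  19.] 0.51
```

View pics/lift.png

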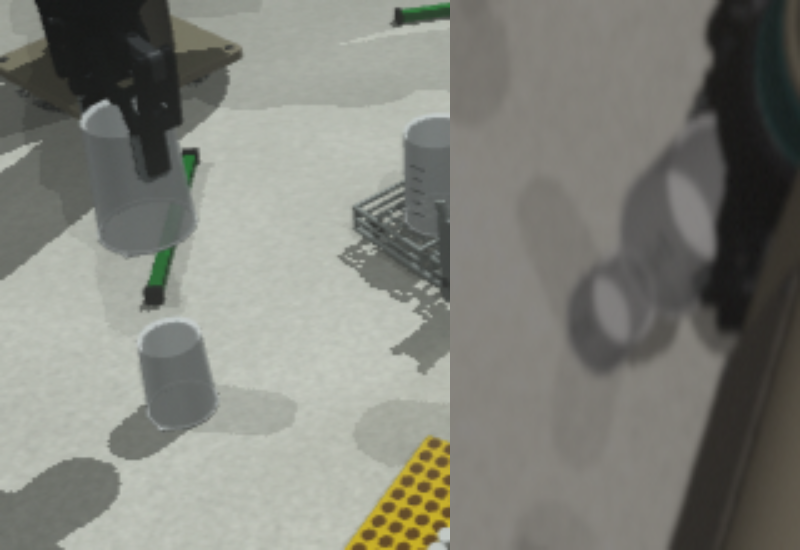

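The large beaker is lifted clear (scene crop ~(140,180)) and the small one is still standing at (175,375). I'm carrying the large beaker over its lane.

```bash
python3 -m handwheel '[{"tx":0.0017,"ty":0.02,"tz":0,"rx":0,"ry":0,"rz":0,"gripper":0.05},{"tx":0.0017,"ty":0.05,"tz":0,"rx":0,"ry":0,"rz":0,"gripper":0.05},{"tx":0.0017,"ty":0.055,"tz":0,"rx":0,"ry":0,"rz":0,"gripper":0.05},{"tx":0.0017,"ty":0.055,"tz":0,"rx":0,"ry":0,"rz":0,"gripper":0.05},{"tx":0.0017,"ty":0.055,"tz":0,"rx":0,"ry":0,"rz":0,"gripper":0.05},{"tx":0.0017,"ty":0.055,"tz":0,"rx":0,"ry":0,"rz":0,"gripper":0.05},{"tx":0.0017,"ty":0.05,"tz":0,"rx":0,"ry":0,"rz":0,"gripper":0.05},{"tx":0.0017,"ty":0.032,"tz":-0.03,"rx":0,"ry":0,"rz":0,"gripper":0.05},{"tx":0,"ty":0,"tz":-0.03,"rx":0,"ry":0,"rz":0,"gripper":0.05},{"tx":0,"ty":0,"tz":0,"rx":0,"ry":0,"rz":0,"gripper":0.05}]'
cat >> h.py <<'E'
def fittilt(c,m,dims,g,z0):
    # x,y of mouth centre, lean rx,ry ; z of mouth known
    H,W=m.shape
    cnt=max(cv2.findContours(m.astype(np.uint8),0,1)[0],key=cv2.contourArea)[:,0].astype(float)
    return cnt
E
python3 - <<'E'
from h import *
c=snap("top");d=snap("scene");s=read_state();print(np.round(s["eef_pos"],1),s["time_s"])
a=d["pixels"][150:300,240:400,::-1]
cv2.imwrite("pics/hover.png",cv2.resize(a,(640,600),interpolation=cv2.INTER_CUBIC))
for n,cc in(("top",c),("scene",d)):
  for t in("large",):
    for r in spotter.outline_of(n,t):
        v,u=np.nonzero(r["region"]); print(n,t,round(r["score"],2),len(u),u.min(),u.max(),v.min(),v.max())
p=s["eef_pos"];print("predicted box scene for mouth at tcp+(0,3,-54)");q=cone(d,p[0]+1,p[1]+3.5,p[2]-54,*L);print(q.min(0).round(1),q.max(0).round(1));q=cone(c,p[0]+1,p[1]+3.5,p[2]-54,*L);print(q.min(0).round(1),q.max(0).round(1))
E
```

```text
time_s: 6.4
eef_pos: [524.5, 66.1, 158.2]
tool_rot: [[0.098, 0.995, -0.008], [0.995, -0.098, 0.0], [-0.001, -0.008, -1.0]]
force: [0.5, -0.0, -0.6]
finger_gap: 62.1
grasp_force: 33.2
[527.7  65.1 161.4] 6.5
top large 0.65 2767 398 489 130 185
scene large 0.87 1113 306 336 180 229
scene large 0.39 814 325 348 247 285
predicted box scene for mouth at tcp+(0,3,-54)
[305.1 178.4] [335.9 228.7]
[271.9 231.9] [306.3 272.8]
```

View pics/hover.png

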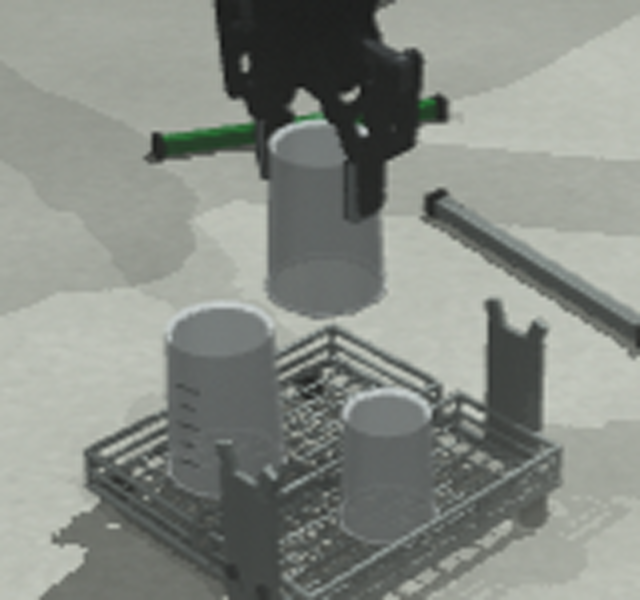

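It hangs upright over the free +y half, and the silhouette matches the prediction within 1.5 px. Lowering.

```bash
python3 -m handwheel '[{"tx":0,"ty":0,"tz":-0.035,"rx":0,"ry":0,"rz":0,"gripper":0.05},{"tx":0,"ty":0,"tz":-0.03,"rx":0,"ry":0,"rz":0,"gripper":0.05},{"tx":0,"ty":0,"tz":-0.01,"rx":0,"ry":0,"rz":0,"gripper":0.05},{"tx":0,"ty":0,"tz":-0.006,"rx":0,"ry":0,"rz":0,"gripper":0.05},{"tx":0,"ty":0,"tz":-0.003,"rx":0,"ry":0,"rz":0,"gripper":0.05},{"tx":0,"ty":0,"tz":0,"rx":0,"ry":0,"rz":0,"gripper":0.05},{"tx":0,"ty":0,"tz":0,"rx":0,"ry":0,"rz":0,"gripper":0.05}]'
```

```text
time_s: 7.48
eef_pos: [528.8, 64.8, 78.0]
tool_rot: [[0.1, 0.995, 0.001], [0.995, -0.1, -0.0], [0.0, 0.001, -1.0]]
force: [0.8, -0.3, -0.5]
finger_gap: 62.7
grasp_force: 33.2
```

```bash
python3 -m handwheel '[{"tx":0,"ty":0,"tz":-0.002,"rx":0,"ry":0,"rz":0,"gripper":0.05},{"tx":0,"ty":0,"tz":-0.002,"rx":0,"ry":0,"rz":0,"gripper":0.05},{"tx":0,"ty":0,"tz":0,"rx":0,"ry":0,"rz":0,"gripper":0.05}]'
```

```text
time_s: 7.85
eef_pos: [528.4, 64.9, 73.8]
tool_rot: [[0.1, 0.995, 0.0], [0.995, -0.1, 0.0], [0.0, 0.0, -1.0]]
force: [-1.6, 0.1, 4.0]
finger_gap: 62.0
grasp_force: 33.6
```

```bash
python3 -m handwheel '[{"tx":0,"ty":0,"tz":-0.002,"rx":0,"ry":0,"rz":0,"gripper":0.05},{"tx":0,"ty":0,"tz":0,"rx":0,"ry":0,"rz":0,"gripper":0.05}]'
```

```text
time_s: 8.1
eef_pos: [528.5, 64.9, 73.7]
tool_rot: [[0.1, 0.995, 0.001], [0.995, -0.1, 0.0], [0.0, 0.001, -1.0]]
force: [-5.8, -0.5, 15.7]
finger_gap: 62.8
grasp_force: 34.8
```

Contact came at the expected height (73.7). Releasing and going up.

```bash
python3 -m handwheel '[{"tx":0,"ty":0,"tz":0.002,"rx":0,"ry":0,"rz":0,"gripper":0.08},{"tx":0,"ty":0,"tz":0,"rx":0,"ry":0,"rz":0,"gripper":0.08},{"tx":0,"ty":0,"tz":0,"rx":0,"ry":0,"rz":0,"gripper":0.08},{"tx":0,"ty":0,"tz":0,"rx":0,"ry":0,"rz":0,"gripper":0.08},{"tx":0,"ty":0,"tz":0.02,"rx":0,"ry":0,"rz":0,"gripper":0.08},{"tx":0,"ty":0,"tz":0.05,"rx":0,"ry":0,"rz":0,"gripper":0.08},{"tx":0,"ty":-0.02,"tz":0.04,"rx":0,"ry":0,"rz":0,"gripper":0.08},{"tx":0,"ty":-0.05,"tz":0,"rx":0,"ry":0,"rz":0,"gripper":0.08},{"tx":0,"ty":-0.06,"tz":0,"rx":0,"ry":0,"rz":0,"gripper":0.08},{"tx":0,"ty":-0.06,"tz":0,"rx":0,"ry":0,"rz":0,"gripper":0.08}]'
python3 - <<'E'
from h import *
c=snap("top");d=snap("scene");print(np.round(read_state()["eef_pos"],1),read_state()["time_s"])
for t,dm,g,n1,n2,z in(("small",S,(516,-304),(457,256),(189,325),0),("large",L,(528,69),(293,260),(325,238),20),("large_there",L,(517,-7),(326,263),(295,248),20)):
    o=[x for x in(mask("top",t,n1,c),mask("scene",t,n2,d)) if x is not None]
    for x in o: print(t,*fitcup([x],z,dm,g))
E
```

```text
time_s: 9.35
eef_pos: [528.2, -126.8, 183.5]
tool_rot: [[0.099, 0.995, 0.001], [0.995, -0.099, -0.0], [-0.0, 0.001, -1.0]]
force: [1.5, 0.2, -0.5]
finger_gap: 79.5
grasp_force: 0.0
[ 528.6 -130.5  183.4] 9.45
small [ 518.5 -303.6] [-0.1  0.1 -0.1  0.1]
large [530.5  68. ] [ 0.3 -0.3  0.9 -1. ]
large [531.2  70.2] [-0.8  0.8 -0.9  0.6]
large_there [517.9  -8.3] [ 0.8 -0.8  0.  -0. ]
large_there [519.6  -7.1] [-0.4  0.4 -0.2  0.2]
```

```bash
python3 -m handwheel '[{"tx":-0.0036,"ty":-0.0598,"tz":-0.02,"rx":0,"ry":0,"rz":0,"gripper":0.08},{"tx":-0.0036,"ty":-0.0595,"tz":-0.02,"rx":0,"ry":0,"rz":0,"gripper":0.08},{"tx":-0.0035,"ty":-0.0595,"tz":-0.02,"rx":0,"ry":0,"rz":0,"gripper":0.08},{"tx":0,"ty":0,"tz":0,"rx":0,"ry":0,"rz":0,"gripper":0.08},{"tx":0,"ty":0,"tz":-0.01,"rx":0,"ry":0,"rz":0,"gripper":0.08},{"tx":0,"ty":0,"tz":0,"rx":0,"ry":0,"rz":0,"gripper":0.08},{"tx":0,"ty":0,"tz":0,"rx":0,"ry":0,"rz":0,"gripper":0.08}]'
```

```text
time_s: 10.62
eef_pos: [518.0, -301.2, 114.1]
tool_rot: [[0.098, 0.995, 0.0], [0.995, -0.098, 0.0], [0.0, 0.0, -1.0]]
force: [0.7, -0.0, 0.7]
finger_gap: 80.2
grasp_force: 0.0
```

```bash
python3 -m handwheel '[{"tx":0,"ty":0,"tz":-0.04,"rx":0,"ry":0,"rz":0,"gripper":0.08},{"tx":0,"ty":0,"tz":-0.03,"rx":0,"ry":0,"rz":0,"gripper":0.08},{"tx":0,"ty":0,"tz":-0.009,"rx":0,"ry":0,"rz":0,"gripper":0.08},{"tx":0,"ty":0,"tz":0,"rx":0,"ry":0,"rz":0,"gripper":0.08},{"tx":0,"ty":0,"tz":0,"rx":0,"ry":0,"rz":0,"gripper":0.08}]'
```

```text
time_s: 11.25
eef_pos: [518.8, -303.4, 36.4]
tool_rot: [[0.1, 0.995, 0.002], [0.995, -0.1, -0.002], [-0.001, 0.003, -1.0]]
force: [0.8, -0.4, 0.0]
finger_gap: 80.3
grasp_force: 0.0
```

```bash
python3 -m handwheel '[{"tx":0,"ty":0,"tz":-0.002,"rx":0,"ry":0,"rz":0,"gripper":0.035},{"tx":0,"ty":0,"tz":0,"rx":0,"ry":0,"rz":0,"gripper":0.035},{"tx":0,"ty":0,"tz":0,"rx":0,"ry":0,"rz":0,"gripper":0.035},{"tx":0,"ty":0,"tz":0,"rx":0,"ry":0,"rz":0,"gripper":0.035},{"tx":0,"ty":0,"tz":0,"rx":0,"ry":0,"rz":0,"gripper":0.035},{"tx":0,"ty":0,"tz":0,"rx":0,"ry":0,"rz":0,"gripper":0.035}]' 30
```

```text
time_s: 12.0
eef_pos: [518.2, -303.2, 33.9]
tool_rot: [[0.1, 0.995, 0.001], [0.995, -0.1, -0.001], [-0.001, 0.001, -1.0]]
force: [-0.0, 1.3, 5.8]
finger_gap: 49.1
grasp_force: 31.5
```

```bash
python3 -m handwheel '[{"tx":0,"ty":0,"tz":0.02,"rx":0,"ry":0,"rz":0,"gripper":0.035},{"tx":0,"ty":0,"tz":0.06,"rx":0,"ry":0,"rz":0,"gripper":0.035},{"tx":0.01,"ty":0.025,"tz":0.06,"rx":0,"ry":0,"rz":0,"gripper":0.035},{"tx":0.02,"ty":0.05,"tz":0,"rx":0,"ry":0,"rz":0,"gripper":0.035},{"tx":0.021,"ty":0.053,"tz":0,"rx":0,"ry":0,"rz":0,"gripper":0.035},{"tx":0.021,"ty":0.05,"tz":0,"rx":0,"ry":0,"rz":0,"gripper":0.035},{"tx":0.02,"ty":0.05,"tz":0,"rx":0,"ry":0,"rz":0,"gripper":0.035},{"tx":0.01,"ty":0.025,"tz":0,"rx":0,"ry":0,"rz":0,"gripper":0.035},{"tx":0,"ty":0,"tz":0,"rx":0,"ry":0,"rz":0,"gripper":0.035},{"tx":0,"ty":0,"tz":0,"rx":0,"ry":0,"rz":0,"gripper":0.035}]'
python3 - <<'E'
from h import *
c=snap("top");d=snap("scene");s=read_state();p=s["eef_pos"];print(np.round(p,1),s["time_s"])
for x in spotter.outline_of("scene","small"):
    v,u=np.nonzero(x["region"]);print(round(x["score"],2),len(u),u.min(),u.max(),v.min(),v.max())
    if 300<len(u)<2000 and v.mean()<250: print(*fitcup([(d,x["region"])],p[2]-34,S,(619,-51)))
x=mask("scene","small_there",(336,266),d)
if x: print("there",*fitcup([x],20,S,(620,10)))
cv2.imwrite("pics/hover2.png",cv2.resize(d["pixels"][170:320,240:400,::-1],(640,600),interpolation=cv2.INTER_CUBIC))
E
```

```text
time_s: 13.25
eef_pos: [618.6, -51.4, 169.4]
tool_rot: [[0.1, 0.995, -0.001], [0.995, -0.1, -0.0], [-0.0, -0.001, -1.0]]
force: [0.3, -0.4, 0.4]
finger_gap: 48.8
grasp_force: 31.3
[618.6 -52.  169.6] 13.35
0.72 860 302 329 212 254
[621.1 -53.4] [ 0.  -0.  -0.7  0.5]
there [621.8  13.1] [-0.2  0.2 -0.8  0.6]
```

View pics/hover2.png

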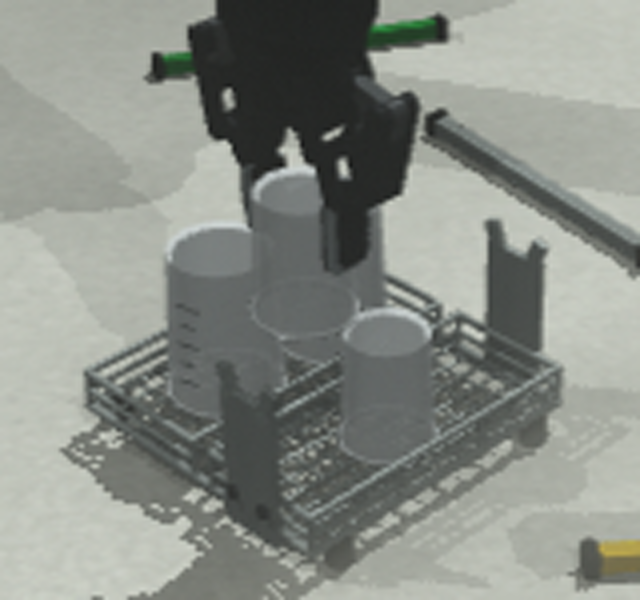

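The small beaker hangs upright (crop (305,250)) behind the front post, and the standing one is at (388,385). I'm nudging it 1.5 mm in +y and lowering.

```bash
python3 -m handwheel '[{"tx":0,"ty":0.0015,"tz":-0.04,"rx":0,"ry":0,"rz":0,"gripper":0.035},{"tx":0,"ty":0,"tz":-0.04,"rx":0,"ry":0,"rz":0,"gripper":0.035},{"tx":0,"ty":0,"tz":-0.02,"rx":0,"ry":0,"rz":0,"gripper":0.035},{"tx":0,"ty":0,"tz":-0.008,"rx":0,"ry":0,"rz":0,"gripper":0.035},{"tx":0,"ty":0,"tz":-0.004,"rx":0,"ry":0,"rz":0,"gripper":0.035},{"tx":0,"ty":0,"tz":0,"rx":0,"ry":0,"rz":0,"gripper":0.035},{"tx":0,"ty":0,"tz":0,"rx":0,"ry":0,"rz":0,"gripper":0.035}]'
```

```text
time_s: 14.32
eef_pos: [620.0, -49.7, 58.9]
tool_rot: [[0.1, 0.995, 0.002], [0.995, -0.1, -0.0], [-0.0, 0.002, -1.0]]
force: [-0.3, -0.2, -1.5]
finger_gap: 48.9
grasp_force: 31.3
```

```bash
python3 -m handwheel '[{"tx":0,"ty":0,"tz":-0.002,"rx":0,"ry":0,"rz":0,"gripper":0.035},{"tx":0,"ty":0,"tz":-0.002,"rx":0,"ry":0,"rz":0,"gripper":0.035},{"tx":0,"ty":0,"tz":0,"rx":0,"ry":0,"rz":0,"gripper":0.035}]'
```

```text
time_s: 14.7
eef_pos: [619.3, -49.4, 54.0]
tool_rot: [[0.1, 0.995, 0.0], [0.995, -0.1, -0.0], [0.0, 0.0, -1.0]]
force: [-0.1, -0.1, 0.6]
finger_gap: 48.7
grasp_force: 31.4
```

```bash
python3 -m handwheel '[{"tx":0,"ty":0,"tz":-0.002,"rx":0,"ry":0,"rz":0,"gripper":0.035},{"tx":0,"ty":0,"tz":0,"rx":0,"ry":0,"rz":0,"gripper":0.035}]'
```

```text
time_s: 14.95
eef_pos: [619.3, -49.4, 53.9]
tool_rot: [[0.1, 0.995, 0.001], [0.995, -0.1, -0.0], [-0.0, 0.001, -1.0]]
force: [-5.2, -0.9, 12.1]
finger_gap: 49.0
grasp_force: 32.5
```

```bash
python3 -m handwheel '[{"tx":0,"ty":0,"tz":0.001,"rx":0,"ry":0,"rz":0,"gripper":0.07},{"tx":0,"ty":0,"tz":0,"rx":0,"ry":0,"rz":0,"gripper":0.07},{"tx":0,"ty":0,"tz":0,"rx":0,"ry":0,"rz":0,"gripper":0.07},{"tx":0,"ty":0,"tz":0,"rx":0,"ry":0,"rz":0,"gripper":0.07},{"tx":0,"ty":0,"tz":0.02,"rx":0,"ry":0,"rz":0,"gripper":0.07},{"tx":0,"ty":0,"tz":0.05,"rx":0,"ry":0,"rz":0,"gripper":0.07},{"tx":0,"ty":0,"tz":0.05,"rx":0,"ry":0,"rz":0,"gripper":0.07}]'
python3 -m handwheel '[{"tx":-0.0136,"ty":0.0445,"tz":0,"rx":0,"ry":0,"rz":0.1775,"gripper":0.05},{"tx":-0.0137,"ty":0.0445,"tz":0,"rx":0,"ry":0,"rz":0.1775,"gripper":0.05},{"tx":-0.0137,"ty":0.0445,"tz":0,"rx":0,"ry":0,"rz":0.1775,"gripper":0.05},{"tx":-0.0137,"ty":0.0445,"tz":0,"rx":0,"ry":0,"rz":0.1775,"gripper":0.05},{"tx":-0.0137,"ty":0.0445,"tz":0,"rx":0,"ry":0,"rz":0.1775,"gripper":0.05},{"tx":-0.0137,"ty":0.0445,"tz":0,"rx":0,"ry":0,"rz":0.1775,"gripper":0.05},{"tx":-0.0137,"ty":0.0445,"tz":-0.01,"rx":0,"ry":0,"rz":0.1775,"gripper":0.05},{"tx":-0.0137,"ty":0.0445,"tz":-0.04,"rx":0,"ry":0,"rz":0.1775,"gripper":0.05},{"tx":0,"ty":0,"tz":-0.03,"rx":0,"ry":0,"rz":0,"gripper":0.05},{"tx":0,"ty":0,"tz":0,"rx":0,"ry":0,"rz":0,"gripper":0.05}]'
python3 - <<'E'
from h import *
c=snap("top");d=snap("scene");s=read_state();p=s["eef_pos"];print(np.round(p,1),s["time_s"],np.round(s["joint_positions"]),np.degrees(np.arctan2(s["tool_rot"][1][1],s["tool_rot"][0][1])))
for t,n1,n2,g,dm in(("small",(322,218),(316,284),(620,-51),S),("small_there",(313,220),(336,266),(620,10),S),("large_there",(326,263),(295,248),(517,-7),L),("large",(293,260),(325,238),(530,69),L)):
    for n,cc,k in(("top",c,n1),("scene",d,n2)):
        x=mask(n,t,k,cc)
        if x: print(t,n,*fitcup([x],20,dm,g))
for n in("top","scene"):
    for r in spotter.outline_of(n,"bar"):
        v,u=np.nonzero(r["region"])
        q={"top":(189,283),"scene":(376,217)}[n]
        if np.hypot(u.mean()-q[0],v.mean()-q[1])<20: print("bar",n,len(u),np.round(cv2.boxPoints(cv2.minAreaRect(np.c_[u,v].astype(np.float32))),1).tolist())
cv2.imwrite("pics/after.png",np.vstack([cv2.resize(c["pixels"][195:300,258:373,::-1],(600,300),interpolation=3),cv2.resize(d["pixels"][210:320,250:410,::-1],(600,300),interpolation=3)]))
cv2.imwrite("pics/sc.png",d["pixels"][:,:,::-1]);cv2.imwrite("pics/tp.png",c["pixels"][:,:,::-1])
E
```

```text
time_s: 15.82
eef_pos: [618.4, -49.4, 173.2]
tool_rot: [[0.1, 0.995, -0.002], [0.995, -0.1, 0.0], [0.0, -0.002, -1.0]]
force: [0.6, 0.4, -0.4]
finger_gap: 70.1
grasp_force: 0.0
time_s: 17.08
eef_pos: [506.6, 305.9, 89.8]
tool_rot: [[-0.969, 0.247, -0.006], [0.247, 0.969, -0.003], [0.005, -0.004, -1.0]]
force: [-0.7, -0.1, 0.1]
finger_gap: 49.7
grasp_force: 0.0
[509.9 306.4  93.2] 17.175 [ 25.  19. -15.  56.  -0.  39.] 75.6038479115785
small top [620.3 -50. ] [-0.7  0.7 -0.3  0.3]
small scene [618.7 -43.9] [-1.6  1.6 -1.7  1. ]
small_there top [620.    9.3] [ 0.1 -0.1 -0.2  0.3]
small_there scene [623.9  12.3] [-0.8  0.8 -0.3  0.2]
large_there top [517.9  -8.3] [ 0.8 -0.8  0.  -0. ]
large_there scene [517.8  -8.6] [-0.4  0.5 -0.2  0.2]
large top [530.5  69.1] [-0.2  0.2 -0.1  0.1]
large scene [529.3  72.4] [-0.8  0.8 -1.6  0.9]
bar top 562 [[174.3000030517578, 330.1000061035156], [197.5, 231.6999969482422], [205.60000610351562, 233.60000610351562], [182.3000030517578, 332.0]]
bar scene 434 [[345.79998779296875, 201.8000030517578], [350.0, 195.3000030517578], [406.29998779296875, 231.5], [402.1000061035156, 238.0]]
```

View pics/after.png

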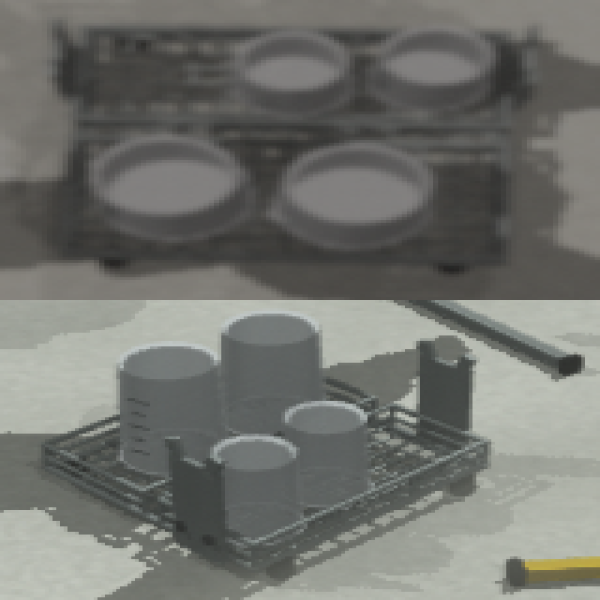

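All four beakers stand mouth-down in their lanes. In the lower crop the larges are at (170,410) and (270,355), the smalls at (255,480) and (327,455), and none of the loaded ones moved. The tool is now over the steel bar, so I'm going down.

```bash
python3 -m handwheel '[{"tx":0,"ty":0,"tz":-0.04,"rx":0,"ry":0,"rz":0,"gripper":0.04},{"tx":0,"ty":0,"tz":-0.035,"rx":0,"ry":0,"rz":0,"gripper":0.04},{"tx":0,"ty":0,"tz":-0.012,"rx":0,"ry":0,"rz":0,"gripper":0.04},{"tx":0,"ty":0,"tz":-0.002,"rx":0,"ry":0,"rz":0,"gripper":0.04},{"tx":0,"ty":0,"tz":0,"rx":0,"ry":0,"rz":0,"gripper":0.04},{"tx":0,"ty":0,"tz":0,"rx":0,"ry":0,"rz":0,"gripper":0.04}]'
```

```text
time_s: 18.42
eef_pos: [510.8, 307.2, 5.3]
tool_rot: [[-0.969, 0.248, 0.003], [0.248, 0.969, 0.001], [-0.002, 0.002, -1.0]]
force: [-0.6, -0.1, 0.3]
finger_gap: 40.3
grasp_force: 0.0
```

```bash
python3 -m handwheel '[{"tx":0,"ty":0,"tz":-0.002,"rx":0,"ry":0,"rz":0,"gripper":0.005},{"tx":0,"ty":0,"tz":0,"rx":0,"ry":0,"rz":0,"gripper":0.005},{"tx":0,"ty":0,"tz":0,"rx":0,"ry":0,"rz":0,"gripper":0.005},{"tx":0,"ty":0,"tz":0,"rx":0,"ry":0,"rz":0,"gripper":0.005},{"tx":0,"ty":0,"tz":0,"rx":0,"ry":0,"rz":0,"gripper":0.005},{"tx":0,"ty":0,"tz":0,"rx":0,"ry":0,"rz":0,"gripper":0.005},{"tx":0,"ty":0,"tz":0,"rx":0,"ry":0,"rz":0,"gripper":0.005}]' 70
```

```text
time_s: 19.3
eef_pos: [509.9, 306.7, 2.4]
tool_rot: [[-0.969, 0.248, 0.001], [0.248, 0.969, 0.0], [-0.001, 0.0, -1.0]]
force: [-1.4, -1.5, 5.3]
finger_gap: 10.1
grasp_force: 70.0
```

```bash
python3 -m handwheel '[{"tx":0,"ty":0,"tz":0.02,"rx":0,"ry":0,"rz":0,"gripper":0.005},{"tx":0,"ty":0,"tz":0.05,"rx":0,"ry":0,"rz":0,"gripper":0.005},{"tx":0,"ty":0,"tz":0.05,"rx":0,"ry":0,"rz":0,"gripper":0.005},{"tx":0,"ty":0,"tz":0.03,"rx":0,"ry":0,"rz":0,"gripper":0.005}]'
python3 -m handwheel '[{"tx":0.0146,"ty":-0.0375,"tz":0,"rx":0,"ry":0,"rz":-0.1775,"gripper":0.005},{"tx":0.0146,"ty":-0.0375,"tz":0,"rx":0,"ry":0,"rz":-0.1775,"gripper":0.005},{"tx":0.0146,"ty":-0.0375,"tz":0,"rx":0,"ry":0,"rz":-0.1775,"gripper":0.005},{"tx":0.0146,"ty":-0.0375,"tz":0,"rx":0,"ry":0,"rz":-0.1775,"gripper":0.005},{"tx":0.0146,"ty":-0.0375,"tz":0,"rx":0,"ry":0,"rz":-0.1775,"gripper":0.005},{"tx":0.0145,"ty":-0.0375,"tz":0,"rx":0,"ry":0,"rz":-0.1775,"gripper":0.005},{"tx":0.0145,"ty":-0.0375,"tz":0,"rx":0,"ry":0,"rz":-0.1775,"gripper":0.005},{"tx":0.0145,"ty":-0.0375,"tz":-0.01,"rx":0,"ry":0,"rz":-0.1775,"gripper":0.005},{"tx":0,"ty":0,"tz":-0.01,"rx":0,"ry":0,"rz":0,"gripper":0.005},{"tx":0,"ty":0,"tz":0,"rx":0,"ry":0,"rz":0,"gripper":0.005}]'
python3 - <<'E'
from h import *
d=snap("scene");c=snap("top");s=read_state();p=s["eef_pos"];print(np.round(p,1),s["time_s"],np.degrees(np.arctan2(s["tool_rot"][1][1],s["tool_rot"][0][1])))
cv2.imwrite("pics/barhov_s.png",d["pixels"][:,:,::-1]);cv2.imwrite("pics/barhov_t.png",c["pixels"][:,:,::-1])
a=cv2.resize(d["pixels"][205:315,280:390,::-1],(600,600),interpolation=3)
b=cv2.resize(c["pixels"][180:290,355:375,::-1],(100,600),interpolation=3);b2=cv2.resize(c["pixels"][180:290,255:275,::-1],(100,600),interpolation=3)
cv2.imwrite("pics/barhov.png",np.hstack([a,b2,b]))
for r in spotter.outline_of("scene","bar"):
    v,u=np.nonzero(r["region"]);print(round(r["score"],2),len(u),u.mean().round(),v.mean().round(),u.min(),u.max(),v.min(),v.max())
z=p[2]+5.6;yv=np.array([-s["tool_rot"][1][1]*1,0,0])
ax=np.array(s["tool_rot"])[:,0]
for k in(-115,115,-99.5,99.5): print(k,proj(d,p+ax*k+[0,0,5.6]).round(1),proj(c,p+ax*k+[0,0,5.6]).round(1))
E
```

```text
time_s: 19.8
eef_pos: [510.4, 307.0, 154.0]
tool_rot: [[-0.969, 0.248, 0.002], [0.248, 0.969, 0.001], [-0.002, 0.002, -1.0]]
force: [-0.2, -0.1, -1.1]
finger_gap: 9.9
grasp_force: 69.2
time_s: 21.05
eef_pos: [624.2, 7.0, 129.7]
tool_rot: [[0.099, 0.995, -0.004], [0.995, -0.099, 0.001], [0.001, -0.004, -1.0]]
force: [0.7, 0.7, -0.9]
finger_gap: 10.0
grasp_force: 69.2
[625.2   7.6 131.2] 21.15 -5.631398270126518
0.93 815 440.0 305.0 386 494 297 313
0.81 695 334.0 238.0 294 377 212 262
0.73 354 188.0 271.0 179 198 240 300
-115 [294.6 257.2] [369.6 208.1]
115 [373.2 215. ] [260.7 205.7]
-99.5 [300.5 254. ] [362.3 207.9]
99.5 [368.5 217.6] [268.  205.8]
```

View pics/barhov.png

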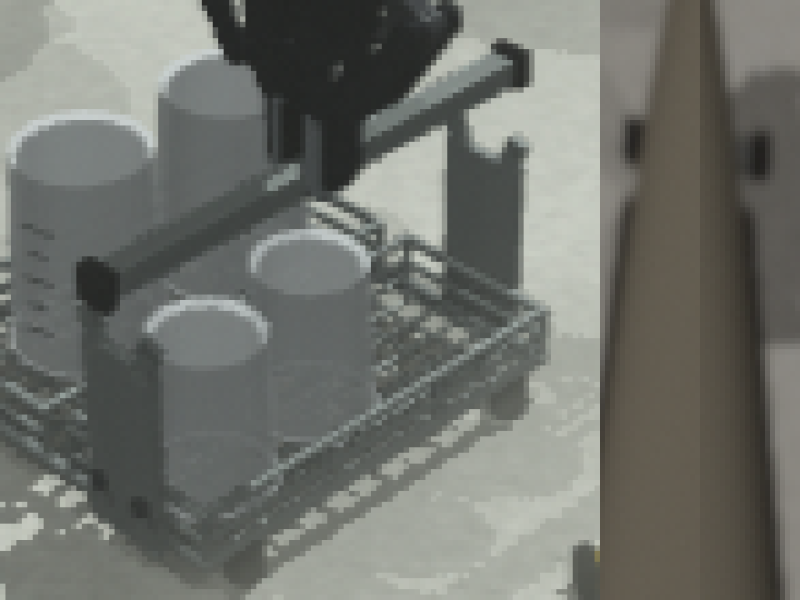

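The bar hovers level above both posts. Its front cap is at crop (98,286) over the front notch (~(125,355)), and its back cap at (513,63) over the back notch (~(490,157)). I'll compute the remaining offset in this one camera.

```bash
python3 - <<'E'
from h import *
import itertools
d=snap("scene");s=read_state();p=np.array(s["eef_pos"]);R=np.array(s["tool_rot"]);print(p.round(1),s["time_s"])
def box(cx,cy,yaw,z,y0,y1,h=8):
    X=np.array([np.cos(yaw),np.sin(yaw),0]);Y=np.array([-np.sin(yaw),np.cos(yaw),0])
    q=np.array([proj(d,np.array([cx,cy,z])+X*a+Y*b+np.array([0,0,e])) for a,b,e in itertools.product((-h,h),(y0,y1),(-h,h))])
    return np.r_[q.min(0),q.max(0)]
k=5.4545;cv=lambda x0,y0,x1,y1:np.array([280+(x0+.5)/k-.5,205+(y0+.5)/k-.5,280+(x1+.5)/k-.5,205+(y1+.5)/k-.5])
ob=[cv(77,257,120,315),cv(497,40,530,88)]
f=lambda q:np.r_[box(q[0],q[1],q[2],q[3],-115,-107)-ob[0],box(q[0],q[1],q[2],q[3],107,115)-ob[1]]
r=least_squares(f,[p[0],p[1],-.098,p[2]+5.6]);print("bar img fit",r.x[:2].round(1),np.degrees(r.x[2]).round(2),"z",r.x[3].round(1),"res",r.fun.round(1))
r2=least_squares(lambda q:f([*q,p[2]+5.6]),[p[0],p[1],-.098]);print("bar z fixed",r2.x[:2].round(1),np.degrees(r2.x[2]).round(2),r2.fun.round(1))
t=[((246,262),-16.75,-99.5),((316,296),16.75,-99.5),((650,45),-16.75,99.5),((722,78),16.75,99.5)]
def g(q):
    X=np.array([np.cos(q[2]),np.sin(q[2])]);Y=np.array([-X[1],X[0]]);e=[]
    for (u,v),a,b in t:
        w=np.array(q[:2])+X*a+Y*b;e+=list(proj(d,[*w,113])-[255+(u+.5)/6-.5,218+(v+.5)/6-.5])
    return e
r3=least_squares(g,[625,6,-.1]);print("seat",r3.x[:2].round(1),np.degrees(r3.x[2]).round(2),np.round(r3.fun,1))
E
```

```text
[625.8   7.6 132. ] 21.25
bar img fit [626.7  10.9] -5.94 z 134.1 res [-0.4 -0.7  0.5  0.4 -1.1 -0.5  0.9  0.9]
bar z fixed [630.1   6.8] -5.75 [-0.5 -0.6  0.5  0.5 -1.  -0.7  1.1  0.7]
seat [627.1   6.8] -6.02 [ 0.2 -0.4 -0.3  0.9  0.4 -0.3 -0.3 -0.3]
```

```bash
python3 -m handwheel '[{"tx":-0.0025,"ty":0,"tz":0,"rx":0,"ry":0,"rz":-0.003,"gripper":0.005},{"tx":0,"ty":0,"tz":-0.012,"rx":0,"ry":0,"rz":0,"gripper":0.005},{"tx":0,"ty":0,"tz":-0.008,"rx":0,"ry":0,"rz":0,"gripper":0.005},{"tx":0,"ty":0,"tz":-0.004,"rx":0,"ry":0,"rz":0,"gripper":0.005},{"tx":0,"ty":0,"tz":-0.002,"rx":0,"ry":0,"rz":0,"gripper":0.005},{"tx":0,"ty":0,"tz":0,"rx":0,"ry":0,"rz":0,"gripper":0.005},{"tx":0,"ty":0,"tz":0,"rx":0,"ry":0,"rz":0,"gripper":0.005}]'
```

```text
time_s: 22.12
eef_pos: [623.9, 6.5, 106.1]
tool_rot: [[0.103, 0.995, 0.001], [0.995, -0.103, -0.0], [-0.0, 0.001, -1.0]]
force: [0.1, -0.1, -0.7]
finger_gap: 9.7
grasp_force: 69.2
```

No contact yet with the bar bottom at ~106, below the 113 mm tips, so it has entered both notches. Continuing.

```bash
python3 -m handwheel '[{"tx":0,"ty":0,"tz":-0.003,"rx":0,"ry":0,"rz":0,"gripper":0.005},{"tx":0,"ty":0,"tz":-0.002,"rx":0,"ry":0,"rz":0,"gripper":0.005},{"tx":0,"ty":0,"tz":0,"rx":0,"ry":0,"rz":0,"gripper":0.005}]'
```

```text
time_s: 22.5
eef_pos: [623.3, 6.6, 100.5]
tool_rot: [[0.103, 0.995, -0.001], [0.995, -0.103, 0.0], [-0.0, -0.001, -1.0]]
force: [-0.5, 0.2, -2.0]
finger_gap: 9.8
grasp_force: 69.2
```

```bash
python3 -m handwheel '[{"tx":0,"ty":0,"tz":-0.002,"rx":0,"ry":0,"rz":0,"gripper":0.005},{"tx":0,"ty":0,"tz":0,"rx":0,"ry":0,"rz":0,"gripper":0.005}]'
```

```text
time_s: 22.75
eef_pos: [623.4, 6.6, 98.6]
tool_rot: [[0.103, 0.995, -0.0], [0.995, -0.103, 0.0], [-0.0, -0.0, -1.0]]
force: [0.2, -0.2, -0.8]
finger_gap: 10.0
grasp_force: 69.2
```

```bash
python3 -m handwheel '[{"tx":0,"ty":0,"tz":-0.001,"rx":0,"ry":0,"rz":0,"gripper":0.005},{"tx":0,"ty":0,"tz":0,"rx":0,"ry":0,"rz":0,"gripper":0.005}]'
```

```text
time_s: 23.0
eef_pos: [623.6, 6.6, 98.4]
tool_rot: [[0.103, 0.995, 0.0], [0.995, -0.103, -0.0], [0.0, 0.0, -1.0]]
force: [-1.5, 0.1, 4.1]
finger_gap: 9.9
grasp_force: 69.9
```

Contact came at 98.4, as predicted for the seat. Releasing, backing off and checking.

```bash
python3 -m handwheel '[{"tx":0,"ty":0,"tz":0,"rx":0,"ry":0,"rz":0,"gripper":0.045},{"tx":0,"ty":0,"tz":0,"rx":0,"ry":0,"rz":0,"gripper":0.045},{"tx":0,"ty":0,"tz":0,"rx":0,"ry":0,"rz":0,"gripper":0.045},{"tx":0,"ty":0,"tz":0.01,"rx":0,"ry":0,"rz":0,"gripper":0.045},{"tx":0,"ty":0,"tz":0.03,"rx":0,"ry":0,"rz":0,"gripper":0.045},{"tx":0,"ty":0,"tz":0.05,"rx":0,"ry":0,"rz":0,"gripper":0.045},{"tx":-0.05,"ty":0,"tz":0.03,"rx":0,"ry":0,"rz":0,"gripper":0.045},{"tx":-0.05,"ty":0,"tz":0.03,"rx":0,"ry":0,"rz":0,"gripper":0.045},{"tx":-0.05,"ty":0,"tz":0.02,"rx":0,"ry":0,"rz":0,"gripper":0.045},{"tx":0,"ty":0,"tz":0,"rx":0,"ry":0,"rz":0,"gripper":0.045}]'
python3 - <<'E'
from h import *
d=snap("scene");print(read_state()["time_s"])
cv2.imwrite("pics/final.png",cv2.resize(d["pixels"][205:325,255:395,::-1],(700,600),interpolation=3))
for t,k,dm,g in(("large_there",(295,248),L,(518,-8)),("small_there",(336,266),S,(622,12))):
    x=mask("scene",t,k,d)
    if x: print(t,*fitcup([x],20,dm,g))
E
```

```text
time_s: 24.25
eef_pos: [471.9, 6.7, 270.7]
tool_rot: [[0.103, 0.995, 0.004], [0.995, -0.103, -0.001], [-0.0, 0.004, -1.0]]
force: [-0.4, -0.2, 0.6]
finger_gap: 44.9
grasp_force: 0.0
24.3
large_there [518.7  -7.8] [-0.9  1.  -0.3  0.2]
small_there [625.7  10.1] [-0.8  0.8 -1.6  1. ]
```

View pics/final.png

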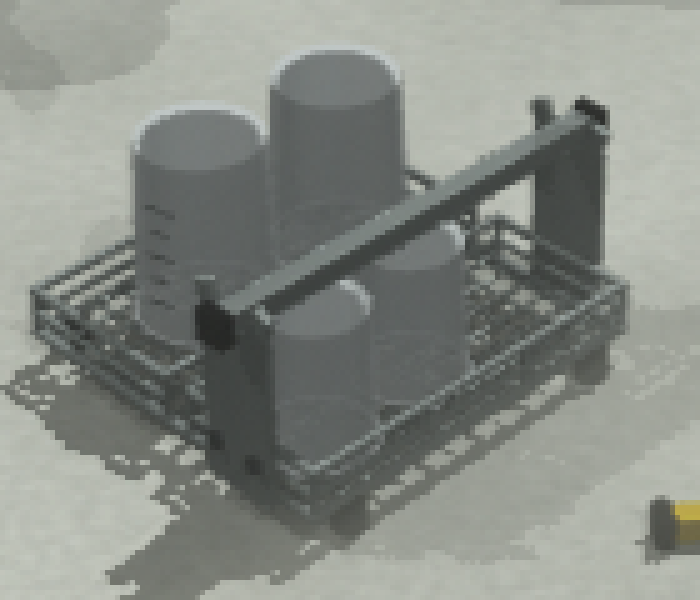

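The bar lies in both notches, with its caps outside the posts at (213,325) and (590,112). All four beakers stand mouth-down, and the loaded ones have not moved beyond measuring scatter. Handing in.

```bash
python3 -c "
from rig import order; print(order.job_done())"
```

```text
the job is handed in; nothing more can be done
None
```

The job is handed in at about 24 s: both nested beakers stand mouth-down in their own rows and the steel bar lies in both post notches, all confirmed in the last picture; I did not re-check the tube rack in it, but no move went near the rack.

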